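# Shift the ink bottle roller into the blue gear

## Task

The bottle roller on the ink bench still stands in the gear with the white dot. Push its red-knobbed gear lever with your fingers through the H-shaped gate until it is fully home in the slot with the blue dot, without running it into the yellow or the green gear on the way, then take your hand away. Push, do not pinch or force the lever, and leave the jar on the rollers, the ink bottle, the glass bowl and the tube rack where they are.

Things in the scene. Friction and masses are not known exactly. Their poses are not given: they have to be found in the camera images.
- roller: Bottle roller fixed on the bench. Origin on the bench under its gearbox centre; x points front (switches) to back (motor), y from gearbox to rollers, z up. Grey gearbox 210 (x) x 160 (y) mm, its steel gate plate's top 130 mm high. Motor with terminal box behind, to x = 235 mm, 137 mm high. Roller bed y = 80 to 400 mm, x within 100 mm; end plate 110 mm high, two black rollers, tops at 103 mm.
- gate_centre (a point): Centre of the H gate, on the top face of the gate plate (154 x 112 mm), grey with black slots, axes as the roller's. Two 16 mm wide legs along x at y = -18 and +18 mm, each 32 mm long fore and aft, joined only by the neutral channel at x = 0, 18 mm wide between two round-nosed teeth. The stem there is 10 mm thick, so it crosses if within 4 mm of x = 0 (6 mm at the knob).
- lever_knob (a point): Centre of the lever's red ball knob, 34 mm across, 170 mm above the pivot, which is 110 mm below the gate centre. Steel stem 10 mm thick. Neutral: 60 mm above the gate plate. Fully in a gear: 39 mm fore or aft (x) and 27 mm to the side (y) of the gate centre, 53 mm above the plate. It stays where it is left and leans freely any way the gate lets it; pushing it takes 4 to 6 N at the knob.
- gear_lever (a joint): Lean of the lever fore and aft, rad: negative to the machine's front (-x), positive to the motor (+x), 0 in neutral; stops at -0.232 and +0.232. The knob goes about 17 mm per 0.1 rad. Starts at -0.232 to -0.20.
- gear_cross (a joint): Lean of the lever across, rad: negative in the leg away from the rollers (-y), positive in the leg by the rollers (+y), 0 midway; stops at -0.162 and +0.162. It can pass from one leg to the other only while gear_lever is near 0. It starts in the negative leg.
- dot_white: White disc, 16 mm across in a black ring, flat on the gate plate by the front end (-x) of the leg away from the rollers (-y): the gear the lever starts in. Origin at its centre. Each dot lies 46 mm fore or aft and 24 mm to the side of the gate centre.
- dot_yellow: Yellow disc like it, by the motor end (+x) of the same leg (-y), straight behind the white one.
- dot_blue: Blue disc like it, by one end of the leg next to the rollers (+y): at the front (-x) or the motor end (+x), which varies. This slot is the target. When the lever is fully home there, the knob's centre is about 8 mm (seen from above) from the disc's centre.
- dot_green: Green disc like it, at the other end of the leg next to the rollers.
- mix_jar: Loose dark red ink jar, 68 mm thick and 110 mm long, black cap, lying along y on the two rollers; its top is 162 mm above the bench. Origin at its underside. Leave alone.
- ink_bottle: Loose dark violet ink bottle, 54 mm across and 62 mm high with black cap, standing on the bench in front of the gearbox. Origin under its centre. Leave alone.
- glass_bowl: Loose clear glass bowl, 110 mm across the rim, 60 mm high, on the bench beside the back of the gearbox. Origin under its centre. Leave alone.
- tube_rack: Loose white tube rack, 75 x 115 x 70 mm, with small tubes to 93 mm height, on the bench beside the front of the gearbox. Origin under its centre. Leave alone.

How it is judged:
By the outcome, as a careful person would: the job done as asked, in the order asked, and still so for the second after the job is handed in, with the robot touching nothing.
It also fails if it takes over 45 s, if anything falls off the work surface, if the arm or the gripper's body presses on something with over 40 N, if the wrist force passes 120 N, or if a joint passes its speed limit or range.

## Robot

A 6-joint arm with a two-finger parallel gripper is mounted at the origin on the work surface. World frame = base frame: x ahead of the robot, y to its left, z up, the work surface at z = 0. Lengths are in mm, angles in rad, forces in N, time in s.
With the tool pointing down it reaches from about 350 to 875 mm from the base axis. Payload 4.2 kg.
Tool frame: the origin (TCP) lies at the very end of the fingers, on their centre line; the grasp point (between the pads) lies 19 mm behind it; z points along the fingers, y is the line along which they close (so a half turn about z gives the same grasp; the last joint's range is limited). The gripper opens to 85 mm and grips with 20 to 120 N. Pads are 22 mm wide; open, the fingers measure 114 mm over their backs; the gripper's body (76 mm by 85 mm) begins 54 mm behind the grasp point. The pads swing forward as they close: fully open they stand 13 mm farther back than shut.
Start: joints at [1.544, 0.385, 0.008, 0, -1.194, -0.259], TCP at [176.171, 599.636, 231.312] pointing down, gripper open.
Joint ranges: [-3.14, 3.14], [-1.21, 2.06], [-1.07, 1.41], [-3.16, 2.05], [-2.99, -0.16], [-3.1, 3.1]. Speed limits (rad/s): [2.79, 2.79, 3.14, 3.14, 3.14, 3.14].

## Interface

Orientations are given as a unit quaternion [x, y, z, w].
In Python, from bench import read_state, get_image, camera_model, job_done gives the robot as it stands.
- The arm moves only by the shell command python3 -m handwheel 'ROWS'. ROWS is JSON, a list of rows, each a list of 7 numbers: the shift along the tool's x, y, z in m, then the turn, a rotation vector about the tool's x, y, z in rad, then the gripper's target within -1 to 1 (fully open at 1, half-way at 0, shut at -1). In form: [[dx, dy, dz, wx, wy, wz, jaw], ...]. A call has 1 to 10 rows; each row is the pose to reach, as a shift and turn from the pose commanded when the call began, along the tool's axes at that moment; what a row does not reach only later rows make up. A row lasts 1/8 s, in which the tool goes at most 62.5 mm and 10.7 degrees, less where a joint would pass 70% of its speed; a pose out of reach is approached as far as the arm can. A call with a gripper value outside its range is refused whole. The fingers move at their own pace and stop on an object; the grip force is fixed at half the most. Time passes only in rows, so rows that repeat a pose let the fingers close. It gives the time, the measured TCP pose, the force, the opening and the grip force at its end, in the units of the state.
- read_state(): the state, without advancing time (a new reading comes with each control period).
- get_image(name): name is "scene" or "top" or "wrist"; returns (picture, depth): 420x560x3 uint8, blue, green, red; 420x560 float32, mm along the optical axis (not along the pixel's ray), 0 where there is no reading.
- camera_model(name): a dict with "K" (3x3 intrinsics, pixels), "rvec" (rotation vector, rad) and "tvec" (3), from world to camera coordinates, as OpenCV has them; the wrist camera has in their place "hand_eye" (4x4, takes a point from camera to tool coordinates, whose origin is the TCP and whose axes are the flange's). Camera axes: x right, y down, z forward; pixel columns grow to the right and rows downward; lengths in mm; the calibration is good to about 2 mm. A picture is of the moment at which its call begins: read the wrist's pose just before it. camera_model takes no time and is no camera call.
- job_done(): hands the job in; it is judged then, once.
The state is a dict: "clock": time; "joints": joint angles; "joint_vel": joint speeds; "joint_efforts": joint torques, N m; "position": TCP position; "ee_rot": TCP orientation; "contact_force": force on the tool from outside, world axes, zero at the start; "wrist_torque": the same for the moment, N m; "gripper_width": finger opening in mm; "grasp_force": force on a finger pad.
Only numpy, scipy, OpenCV 4.12 (cv2) and the standard library are available. Lean on these libraries where they do the work, as an engineer would, in place of code of your own. Each camera call takes 0.05 s, during which the arm holds its last target. There are 200 camera calls.

## Working session

There is one attempt and no reset: what is moved stays moved. The work goes in short steps, Python scripts to look and compute and a shell command to move; the robot and the scene stay as the last step left them, time stands still between calls to the robot, and variables do not carry over. Pictures are saved under pics/ and viewed, at most 10 in all, crops included, and the job is handed in when it is done.

```bash
mkdir -p pics; cat > h.py <<'E'
import numpy as np, cv2
from scipy.spatial.transform import Rotation as R
from bench import *
def pts(name):
    s=read_state(); im,d=get_image(name); m=camera_model(name); K=np.array(m["K"])
    v,u=np.mgrid[:420,:560]
    p=np.stack([(u-K[0,2])/K[0,0]*d,(v-K[1,2])/K[1,1]*d,d],-1)
    if "hand_eye" in m:
        H=np.array(m["hand_eye"]); p=p@H[:3,:3].T+H[:3,3]
        w=p@R.from_quat(s["ee_rot"]).as_matrix().T+np.array(s["position"])
    else:
        w=(p-np.array(m["tvec"]).ravel())@R.from_rotvec(np.array(m["rvec"]).ravel()).as_matrix()
    return im,d,w
E
python3 - <<'E'
from h import *
s=read_state();print(s["position"],s["ee_rot"],s["contact_force"],s["gripper_width"])
print(R.from_quat(s["ee_rot"]).as_matrix().round(3))
for n in("scene","top"):
    im,d,w=pts(n); cv2.imwrite(f"pics/{n}0.png",im); np.savez(f"{n}0.npz",im=im,d=d,w=w)
E
```

```text
[176.01360411 599.11028438 230.22926409] [ 9.89791073e-01 -1.42521905e-01 -1.20417406e-04  1.06051551e-03] [-0.34426432 -0.33525888 -0.76612039] 85.5217939864344
[[ 0.959 -0.282 -0.001]
 [-0.282 -0.959 -0.002]
 [ 0.     0.002 -1.   ]]
```

View pics/top0.png

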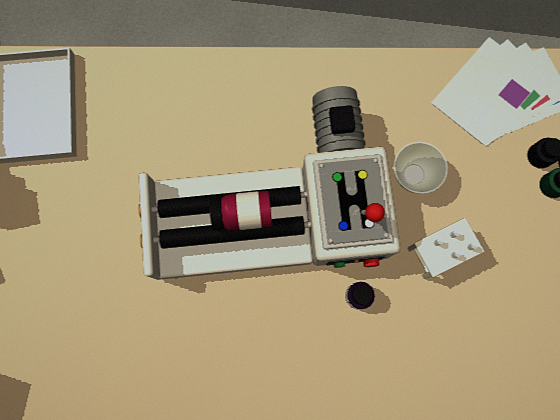

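View pics/scene0.png

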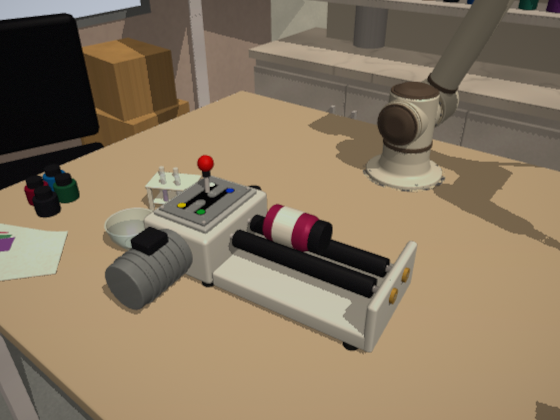

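The top view shows the knob at (375,212), just by the white dot (369,224). Blue is at (344,226), the front end of the roller-side leg. Green is at (337,177) and yellow at (362,174). The route is therefore +x to neutral, across +y, then -x.

```bash
cat >> h.py <<'E'
def ray(name,uv,z):
    m=camera_model(name);K=np.array(m["K"]);Rm=R.from_rotvec(np.array(m["rvec"]).ravel()).as_matrix();t=np.array(m["tvec"]).ravel()
    c=-Rm.T@t; r=Rm.T@np.linalg.inv(K)@np.array([uv[0],uv[1],1.]); return c+r*(z-c[2])/r[2]
def blob(im,near,lo,hi,rad=14):
    h=cv2.cvtColor(im,cv2.COLOR_BGR2HSV); k=cv2.inRange(h,lo,hi)
    c=np.zeros_like(k); cv2.circle(c,near,rad,255,-1); k&=c
    v,u=np.nonzero(k); return (u.mean(),v.mean()),len(u),k>0
E
python3 - <<'E'
from h import *
a=np.load("top0.npz");im,w=a["im"],a["w"]
D={}
for n,p,lo,hi,r in [("blue",(344,226),(105,120,80),(130,255,255),9),("green",(337,177),(45,120,60),(80,255,255),9),("yellow",(362,174),(22,120,100),(35,255,255),9)]:
    c,N,k=blob(im,p,lo,hi,r);D[n]=ray("top",c,130);print(n,c,N,D[n].round(1),np.median(w[k],0).round(1))
c,N,k=blob(im,(375,212),(0,150,60),(8,255,255),14)
print("knob",c,N,[ray("top",c,z).round(1) for z in(183,)],w[k].max(0).round(1),np.median(w[k],0).round(1))
b,g,y=D["blue"],D["green"],D["yellow"]
ex=(g-b)/np.linalg.norm(g-b); ey=(g-y)/np.linalg.norm(g-y); print(ex,ey,np.linalg.norm(g-b),np.linalg.norm(g-y),ex@ey)
th=np.arctan2(ex[1]-ey[0],ex[0]+ey[1]);print("yaw",th)
ex=np.array([np.cos(th),np.sin(th),0]);ey=np.array([-ex[1],ex[0],0])
G=((b+46*ex-24*ey)+(g-46*ex-24*ey)+(y-46*ex+24*ey))/3;print("gate",G)
K=ray("top",c,183)-G;print("knob in gate",K@ex,K@ey)
for n in("mix_jar",):pass
for n,(u,v) in dict(rack=(452,245),bowl=(420,168),ink=(361,294),jar=(240,211)).items():
    q=w[v-3:v+4,u-3:u+4].reshape(-1,3);q=np.median(q,0)-G;print(n,(q@ex).round(),(q@ey).round(),(q[2]+130).round())
a=np.load("scene0.npz");c,N,k=blob(a["im"],(205,163),(0,150,60),(8,255,255),14);print("scene knob",c,N,np.median(a["w"][k],0), ray("scene",c,183))
s=read_state();print(s["clock"],s["joints"])
E
```

```text
blue (np.float64(343.04918032786884), np.float64(225.44262295081967)) 61 [ 517.4 -155.7  130. ] [ 516.8 -155.3  131.3]
green (np.float64(336.93220338983053), np.float64(176.52542372881356)) 59 [ 610.4 -146.1  130. ] [ 610.  -146.1  130.5]
yellow (np.float64(362.125), np.float64(174.30357142857142)) 56 [ 615.  -193.4  130. ] [ 614.9 -192.8  131.3]
knob (np.float64(374.5978647686833), np.float64(211.87188612099644)) 281 [array([ 532.4, -204.6,  183. ])] [ 555.9  -35.8 1081. ] [ 529.4 -202.   195.8]
[0.99463162 0.10347918 0.        ] [-0.09604066  0.99537741  0.        ] 93.52142836430875 47.53771212619734 0.007475760962047134
yaw 0.09992683022052148
gate [ 566.49654019 -174.54695661  130.        ]
knob in gate -36.960829407094955 -26.476179971761454
rack -95.0 -191.0 70.0
bowl 81.0 -172.0 6.0
ink -172.0 -4.0 62.0
jar -8.0 209.0 161.0
scene knob (np.float64(205.00956937799043), np.float64(162.8133971291866)) 209 [ 540.91939234 -194.94257918  190.39889015] [ 530.44586035 -206.492191    183.        ]
0.1 [ 1.54360072e+00  3.85486792e-01  6.74382897e-03 -4.24646815e-04
 -1.19402349e+00 -2.58577368e-01]
```

```bash
python3 -m handwheel '[[0.0375,0.0305,-0.005,0,0,0.07,-1],[0.075,0.061,-0.01,0,0,0.14,-1],[0.1125,0.0915,-0.015,0,0,0.21,-1],[0.15,0.122,-0.02,0,0,0.28,-1],[0.1875,0.1525,-0.02,0,0,0.35,-1],[0.225,0.183,-0.02,0,0,0.42,-1],[0.2625,0.2135,-0.02,0,0,0.49,-1],[0.3,0.244,-0.02,0,0,0.56,-1],[0.3375,0.2745,-0.02,0,0,0.63,-1],[0.375,0.305,-0.02,0,0,0.7,-1]]'
cat >> h.py <<'E'
G=np.array([566.5,-174.5,130.]);TH=0.1
ex=np.array([np.cos(TH),np.sin(TH),0]);ey=np.array([-ex[1],ex[0],0])
def go(x,y,z):
    s=read_state();M=R.from_quat(s["ee_rot"]).as_matrix();p=np.array(s["position"])
    q=p-G;print("t",s["clock"],"gate xy",(q@ex).round(1),(q@ey).round(1),"z",p[2].round(1),"F ex,ey,z",[np.round(np.array(s["contact_force"])@e,1) for e in(ex,ey,[0,0,1])])
    t=np.array([G[0],G[1],0])+x*ex+y*ey+[0,0,z]
    Md=np.stack([-ey,-ex,[0,0,-1]],1)
    print("d",((t-p)@M/1000).round(4),"rot",R.from_matrix(M.T@Md).as_rotvec().round(3))
E
python3 -c "
from h import *;go(-100,-26.5,250)"
```

```text
clock: 1.35
position: [450.4, 199.8, 251.1]
ee_rot: [0.88, -0.474, -0.0, 0.0]
contact_force: [-0.0, 0.8, 0.3]
gripper_width: 0.2
grasp_force: 0.0
t 1.35 gate xy -78.1 384.0 z 251.1 F ex,ey,z [np.float64(0.1), np.float64(0.8), np.float64(0.3)]
d [0.3534 0.21   0.0011] rot [0.    0.    0.483]
```

```bash
python3 -m handwheel '[[0.042,0.025,0,0,0,0.06,-1],[0.084,0.05,0,0,0,0.12,-1],[0.126,0.075,0,0,0,0.18,-1],[0.168,0.1,0,0,0,0.24,-1],[0.21,0.125,0,0,0,0.3,-1],[0.252,0.15,0,0,0,0.36,-1],[0.294,0.175,0,0,0,0.42,-1],[0.336,0.2,0,0,0,0.483,-1],[0.3534,0.21,0,0,0,0.483,-1],[0.3534,0.21,0,0,0,0.483,-1]]'
python3 - <<'E'
from h import *
go(-100,-26.5,168)
im,d,w=pts("wrist");cv2.imwrite("pics/w1.png",im)
c,N,k=blob(im,(280,210),(0,150,60),(8,255,255),400);print(c,N)
im,d,w=pts("top");cv2.imwrite("pics/t1.png",im[100:320,260:520])
E
```

```text
clock: 2.6
position: [469.6, -210.4, 250.6]
ee_rot: [0.741, -0.671, -0.001, 0.0]
contact_force: [-0.3, -0.4, 0.7]
gripper_width: -0.2
grasp_force: 0.0
t 2.6 gate xy -100.0 -26.1 z 250.6 F ex,ey,z [np.float64(-0.4), np.float64(-0.3), np.float64(0.7)]
d [ 0.0005 -0.0002  0.0826] rot [ 0.001  0.001 -0.001]
(np.float64(202.80330648579906), np.float64(217.4811360746079)) 2359
```

View pics/w1.png

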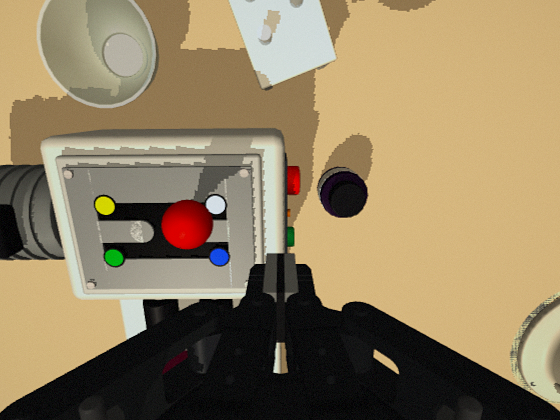

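The wrist view shows all four dots (yellow 104,205; white 215,204; green 114,257; blue 219,257), the knob at (187,224) and the shut fingertips at (282,265). I'll use it to check the gate position.

```bash
cat >> h.py <<'E'
def wray(uv,z,s=None):
    s=s or read_state();m=camera_model("wrist");K=np.array(m["K"]);H=np.array(m["hand_eye"]);M=R.from_quat(s["ee_rot"]).as_matrix()
    c=M@H[:3,3]+np.array(s["position"]);r=M@H[:3,:3]@np.linalg.inv(K)@np.array([uv[0],uv[1],1.]);return c+r*(z-c[2])/r[2]
def loc(p): q=p-G; return (q@ex).round(1),(q@ey).round(1)
def knob():
    # knob in gate axes from top view
    im,_,_=pts("top");h=cv2.cvtColor(im,cv2.COLOR_BGR2HSV);k=cv2.inRange(h,(0,150,60),(8,255,255))|cv2.inRange(h,(174,150,60),(180,255,255))
    k[:,:325]=0;k[:,400:]=0;k[:165]=0;k[245:]=0
    cs,_=cv2.findContours(k,cv2.RETR_EXTERNAL,cv2.CHAIN_APPROX_NONE);c=max(cs,key=cv2.contourArea);o,r=cv2.minEnclosingCircle(c)
    print("knob top-view",loc(ray("top",o,186)),"r px",r,"area",cv2.contourArea(c));return im
E
python3 - <<'E'
from h import *
im=cv2.imread("pics/w1.png")
for n,p,lo,hi in [("blue",(219,257),(105,120,80),(130,255,255)),("green",(114,257),(45,120,60),(80,255,255)),("yellow",(104,205),(22,120,100),(35,255,255)),("white",(215,204),(0,0,200),(180,40,255))]:
    c,N,k=blob(im,p,lo,hi,14);print(n,np.round(c,1),N,loc(wray(c,130)))
h=cv2.cvtColor(im,cv2.COLOR_BGR2HSV);k=cv2.inRange(h,(0,150,60),(8,255,255));k[:,230:]=0
cs,_=cv2.findContours(k,cv2.RETR_EXTERNAL,cv2.CHAIN_APPROX_NONE);o,r=cv2.minEnclosingCircle(max(cs,key=cv2.contourArea));print("knob",o,r,loc(wray(o,183)))
knob()
E
```

```text
blue [218.8 256.5] 259 (np.float64(-45.6), np.float64(27.7))
green [113.4 257.1] 257 (np.float64(48.0), np.float64(28.4))
yellow [104.3 205.3] 285 (np.float64(48.3), np.float64(-19.7))
white [215.5 204.4] 254 (np.float64(-45.5), np.float64(-20.5))
knob (186.54225158691406, 223.73944091796875) 25.8952579498291 (np.float64(-35.7), np.float64(-22.5))Traceback (most recent call last):
  File "<stdin>", line 7, in <module>
  File "h.py", line 37, in knob
    cs,_=cv2.findContours(k,cv2.RETR_EXTERNAL,cv2.CHAIN_APPROX_NONE);c=max(cs,key=cv2.contourArea);o,r=cv2.minEnclosingCircle(c)
                                                                       ~~~^^^^^^^^^^^^^^^^^^^^^^^^
ValueError: max() iterable argument is empty
```

```bash
python3 -m handwheel '[[0.0005,0,0.02,0,0,0,-1],[0.0005,0,0.04,0,0,0,-1],[0.0005,0,0.06,0,0,0,-1],[0.0005,0,0.0826,0,0,0,-1],[0.0005,-0.010,0.0826,0,0,0,-1],[0.0005,-0.018,0.0826,0,0,0,-1],[0.0005,-0.022,0.0826,0,0,0,-1],[0.0005,-0.022,0.0826,0,0,0,-1]]'
```

```text
clock: 3.75
position: [492.7, -207.5, 169.3]
ee_rot: [0.742, -0.67, 0.0, -0.0]
contact_force: [0.3, 0.7, -0.2]
gripper_width: -0.1
grasp_force: 0.0
```

```bash
sed -i 's/^G=.*;TH/G=np.array([567.1,-172.5,130.]);TH/' h.py
cat >> h.py <<'E'
def wk(zk=188,save=None):
    s=read_state();im,_=get_image("wrist");h=cv2.cvtColor(im,cv2.COLOR_BGR2HSV)
    if save: cv2.imwrite(save,im)
    for n,lo,hi in [("blue",(105,120,80),(130,255,255)),("green",(45,120,60),(80,255,255)),("yellow",(22,120,100),(35,255,255)),("white",(0,0,215),(180,30,255)),("knob",(0,150,60),(8,255,255))]:
        k=cv2.inRange(h,lo,hi);cs,_=cv2.findContours(k,cv2.RETR_EXTERNAL,cv2.CHAIN_APPROX_NONE)
        for c in cs:
            if cv2.contourArea(c)<80: continue
            o,r=cv2.minEnclosingCircle(c);p=loc(wray(o,zk if n=="knob" else 130,s))
            if abs(p[0])<62 and abs(p[1])<50: print(n,np.round(o),round(r,1),p)
E
python3 -m handwheel '[[0,-0.005,0,0,0,0,-1],[0,-0.01,0,0,0,0,-1],[0,-0.015,0,0,0,0,-1],[0,-0.02,0,0,0,0,-1],[0,-0.02,0,0,0,0,-1]]'
python3 -c "
from h import *;go(-31.5,-28,168);wk(185,'pics/w2.png')"
```

```text
clock: 4.38
position: [510.8, -205.9, 169.0]
ee_rot: [0.742, -0.67, -0.001, 0.001]
contact_force: [-4.3, 0.5, 5.0]
gripper_width: 0.2
grasp_force: 2.6
t 4.375 gate xy -59.4 -27.6 z 169.0 F ex,ey,z [np.float64(-4.2), np.float64(0.9), np.float64(5.0)]
d [ 0.0005 -0.0279  0.0009] rot [ 0.003 -0.     0.002]
green [115. 312.] 13.1 (np.float64(46.8), np.float64(24.7))
yellow [103. 243.] 14.2 (np.float64(47.0), np.float64(-23.6))
white [258. 242.] 13.0 (np.float64(-46.6), np.float64(-24.1))
knob [214. 288.] 40.3 (np.float64(-30.5), np.float64(-26.1))
```

View pics/w2.png

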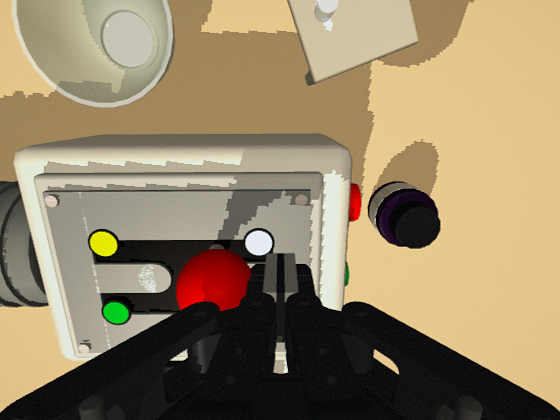

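The fingers touch the knob with about 4 N. The knob is at (214,288) in the image, x ≈ -30, and the dots agree with the corrected gate centre. I'll keep pushing towards neutral.

```bash
python3 -m handwheel '[[0,-0.004,0,0,0,0,-1],[0,-0.008,0,0,0,0,-1],[0,-0.012,0,0,0,0,-1],[0,-0.016,0,0,0,0,-1],[0,-0.020,0,0,0,0,-1],[0,-0.024,0,0,0,0,-1],[0,-0.024,0,0,0,0,-1]]'
python3 -c "
from h import *;go(-31.5,-28,168);wk(189,'pics/w3.png')"
```

```text
clock: 5.3
position: [536.1, -203.1, 168.6]
ee_rot: [0.742, -0.67, 0.0, -0.0]
contact_force: [-4.2, -1.8, 3.4]
gripper_width: -0.3
grasp_force: 1.9
t 5.3 gate xy -33.9 -27.4 z 168.6 F ex,ey,z [np.float64(-4.3), np.float64(-1.3), np.float64(3.4)]
d [ 0.0007 -0.0024  0.0006] rot [-0.    -0.     0.002]
green [155. 313.] 13.2 (np.float64(46.9), np.float64(25.6))
yellow [146. 243.] 14.1 (np.float64(46.8), np.float64(-23.6))
white [301. 242.] 12.9 (np.float64(-46.9), np.float64(-24.0))
knob [212. 290.] 41.4 (np.float64(-5.0), np.float64(-27.7))
```

View pics/w3.png

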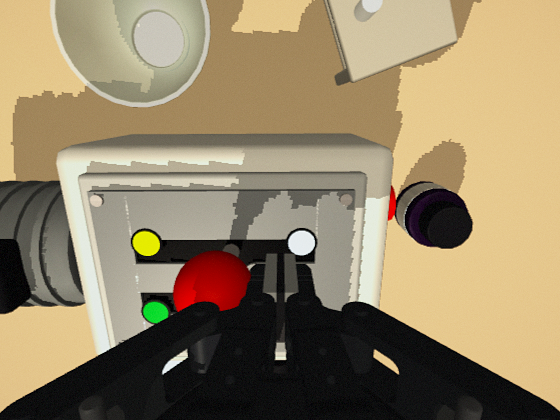

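The knob is now at about x = -5, image (212,290). I'll push 4.5 mm more, back off, rise and check.

```bash
python3 -m handwheel '[[0,-0.0025,0,0,0,0,-1],[0,-0.0045,0,0,0,0,-1],[0,-0.0045,0,0,0,0,-1],[0,0.008,0,0,0,0,-1],[0,0.02,0,0,0,0,-1],[0,0.03,-0.03,0,0,0,-1],[0,0.03,-0.06,0,0,0,-1],[0,0.03,-0.082,0,0,0,-1],[0,0.03,-0.082,0,0,0,-1]]'
python3 -c "
from h import *;go(0,-70,250);wk(190)"
```

```text
clock: 6.48
position: [506.6, -206.2, 252.5]
ee_rot: [0.742, -0.67, 0.002, -0.002]
contact_force: [0.0, 0.5, 0.0]
gripper_width: 0.1
grasp_force: 0.0
t 6.475 gate xy -63.6 -27.5 z 252.5 F ex,ey,z [np.float64(0.1), np.float64(0.5), np.float64(0.0)]
d [ 0.0426 -0.0635  0.0029] rot [-0.005 -0.001  0.002]
blue [262. 255.] 9.1 (np.float64(-46.8), np.float64(23.7))
green [157. 256.] 9.5 (np.float64(46.9), np.float64(25.4))
yellow [151. 204.] 9.9 (np.float64(46.8), np.float64(-23.5))
white [261. 203.] 8.7 (np.float64(-46.6), np.float64(-23.9))
white [169. 220.] 104.7 (np.float64(32.8), np.float64(-8.8))
knob [188. 223.] 25.9 (np.float64(-1.6), np.float64(-27.6))
```

Knob at x ≈ -1.6, inside the crossing window. Next I go round to its -y side and push across.

```bash
python3 -m handwheel '[[0.022,-0.03,0,0,0,0,-1],[0.0446,-0.0625,0,0,0,0,-1],[0.0446,-0.0625,0.025,-0.005,0,0.002,-1],[0.0446,-0.0625,0.055,-0.005,0,0.002,-1],[0.0446,-0.0625,0.084,-0.005,0,0.002,-1],[0.0446,-0.0625,0.084,-0.005,0,0.002,-1],[0.036,-0.0625,0.084,-0.005,0,0.002,-1],[0.036,-0.0625,0.084,-0.005,0,0.002,-1]]'
python3 -c "
from h import *;go(-1,-55,168);wk(190,'pics/w4.png')"
```

```text
clock: 7.52
position: [572.4, -235.1, 168.2]
ee_rot: [0.742, -0.67, -0.001, 0.001]
contact_force: [-0.4, -0.3, 0.1]
gripper_width: -0.2
grasp_force: 0.0
t 7.525 gate xy -0.9 -62.8 z 168.2 F ex,ey,z [np.float64(-0.4), np.float64(-0.2), np.float64(0.1)]
d [-0.0078  0.0001  0.0002] rot [ 0.002 -0.001  0.001]
yellow [204. 296.] 13.0 (np.float64(46.9), np.float64(-22.8))
white [352. 295.] 12.1 (np.float64(-46.9), np.float64(-23.7))
knob [280. 358.] 16.0 (np.float64(-0.9), np.float64(-28.9))
```

View pics/w4.png

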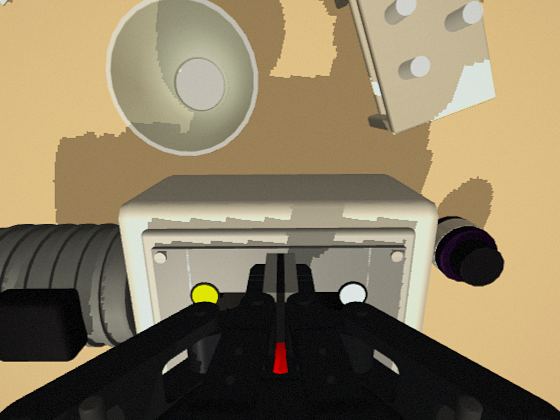

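The fingers stand at the knob's -y side, centred on it (red sliver at 280,358). Push across in steps.

```bash
python3 -m handwheel '[[-0.005,0,0,0,0,0,-1],[-0.010,0,0,0,0,0,-1],[-0.014,0,0,0,0,0,-1],[-0.018,0,0,0,0,0,-1],[-0.022,0,0,0,0,0,-1],[-0.022,0,0,0,0,0,-1]]'
python3 -c "
from h import *;go(-1,-2,168)"
```

```text
clock: 8.32
position: [570.0, -213.9, 167.5]
ee_rot: [0.742, -0.671, -0.001, 0.002]
contact_force: [0.4, -5.0, 3.2]
gripper_width: -0.4
grasp_force: 2.2
t 8.325 gate xy -1.2 -41.5 z 167.5 F ex,ey,z [np.float64(-0.1), np.float64(-5.0), np.float64(3.2)]
d [-0.0395 -0.0002 -0.0005] rot [ 0.003 -0.001  0.   ]
```

```bash
python3 -m handwheel '[[-0.005,0,0,0,0,0,-1],[-0.010,0,0,0,0,0,-1],[-0.015,0,0,0,0,0,-1],[-0.020,0,0,0,0,0,-1],[-0.025,0,0,0,0,0,-1],[-0.030,0,0,0,0,0,-1],[-0.030,0,0,0,0,0,-1]]'
python3 -c "
from h import *;go(-1,-2,168)"
```

```text
clock: 9.2
position: [566.2, -182.9, 166.2]
ee_rot: [0.742, -0.671, -0.002, 0.002]
contact_force: [0.5, -2.2, 0.5]
gripper_width: 0.2
grasp_force: 0.7
t 9.2 gate xy -2.0 -10.3 z 166.2 F ex,ey,z [np.float64(0.3), np.float64(-2.2), np.float64(0.5)]
d [-0.0083 -0.001  -0.0018] rot [0.006 0.001 0.   ]
```

```bash
python3 -m handwheel '[[-0.003,0,0,0,0,0,-1],[-0.006,0,0,0,0,0,-1],[-0.008,0,0,0,0,0,-1],[-0.008,0,0,0,0,0,-1]]'
python3 -c "
from h import *;go(-1,-2,168)"
```

```text
clock: 9.7
position: [565.3, -175.5, 166.1]
ee_rot: [0.742, -0.671, -0.002, 0.002]
contact_force: [1.0, -2.8, -1.3]
gripper_width: -0.2
grasp_force: 1.2
t 9.7 gate xy -2.1 -2.8 z 166.1 F ex,ey,z [np.float64(0.7), np.float64(-2.9), np.float64(-1.3)]
d [-0.0008 -0.001  -0.0019] rot [ 0.006  0.001 -0.   ]
```

Back off to -y, rise and look.

```bash
python3 -m handwheel '[[-0.001,0,0,0,0,0,-1],[-0.001,0,0,0,0,0,-1],[0.012,0,0,0,0,0,-1],[0.03,0,0,0,0,0,-1],[0.045,0,-0.03,0,0,0,-1],[0.045,0,-0.06,0,0,0,-1],[0.045,0.06,-0.084,0,0,0,-1],[0.02,0.06,-0.084,0,0,0,-1],[0.02,0.06,-0.084,0,0,0,-1]]'
python3 -c "
from h import *;go(75,27,250);wk(190,'pics/w5.png')"
```

```text
clock: 10.82
position: [508.1, -201.9, 252.2]
ee_rot: [0.742, -0.671, -0.001, 0.001]
contact_force: [-0.2, -0.2, 0.2]
gripper_width: 0.2
grasp_force: 0.0
t 10.825 gate xy -61.6 -23.3 z 252.2 F ex,ey,z [np.float64(-0.2), np.float64(-0.2), np.float64(0.2)]
d [-0.0503 -0.1366  0.0018] rot [0.003 0.    0.   ]
blue [263. 250.] 9.3 (np.float64(-47.0), np.float64(23.8))
green [158. 252.] 9.6 (np.float64(46.6), np.float64(24.6))
yellow [151. 199.] 10.0 (np.float64(46.6), np.float64(-23.7))
white [262. 199.] 8.8 (np.float64(-46.5), np.float64(-24.0))
knob [196. 289.] 24.7 (np.float64(-1.8), np.float64(26.2))
```

View pics/w5.png

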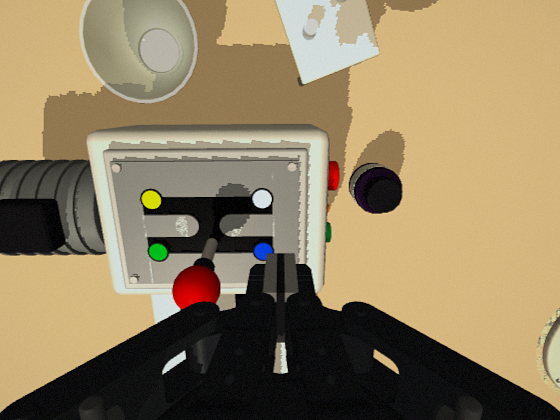

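The knob is at (196,289), i.e. (-1.8, +26) mm: in neutral in the roller-side leg. Next, round to its motor side and down.

```bash
python3 -m handwheel '[[-0.017,-0.039,0,0,0,0,-1],[-0.034,-0.078,0,0,0,0,-1],[-0.0503,-0.1166,0,0,0,0,-1],[-0.0503,-0.1166,0.03,0.003,0,0,-1],[-0.0503,-0.1166,0.06,0.003,0,0,-1],[-0.0503,-0.1166,0.084,0.003,0,0,-1],[-0.0503,-0.1066,0.084,0.003,0,0,-1],[-0.0503,-0.1066,0.084,0.003,0,0,-1]]'
python3 -c "
from h import *;go(-10,27,168)"
```

```text
clock: 11.88
position: [609.2, -141.8, 167.3]
ee_rot: [0.741, -0.671, -0.0, 0.001]
contact_force: [0.4, 0.2, -0.9]
gripper_width: -0.7
grasp_force: 0.0
t 11.875 gate xy 44.9 26.3 z 167.3 F ex,ey,z [np.float64(0.4), np.float64(0.1), np.float64(-0.9)]
d [-0.0006  0.0549 -0.0006] rot [ 0.001 -0.001 -0.   ]
```

```bash
python3 -m handwheel '[[0,0.006,0,0,0,0,-1],[0,0.012,0,0,0,0,-1],[0,0.018,0,0,0,0,-1],[0,0.023,0,0,0,0,-1],[0,0.028,0,0,0,0,-1],[0,0.033,0,0,0,0,-1],[0,0.038,0,0,0,0,-1],[0,0.043,0,0,0,0,-1],[0,0.048,0,0,0,0,-1],[0,0.048,0,0,0,0,-1]]'
python3 -c "
from h import *;go(-10,27,168)"
```

```text
clock: 13.12
position: [560.5, -146.2, 166.3]
ee_rot: [0.741, -0.671, -0.001, 0.001]
contact_force: [2.2, -1.3, 1.8]
gripper_width: -0.2
grasp_force: 1.3
t 13.125 gate xy -3.9 26.8 z 166.3 F ex,ey,z [np.float64(2.0), np.float64(-1.6), np.float64(1.8)]
d [-0.0002  0.0061 -0.0016] rot [ 0.003 -0.    -0.   ]
```

Near the end now: small steps until the force shows the stop.

```bash
for i in 1 2; do :; done; python3 -m handwheel '[[0,0.002,0,0,0,0,-1],[0,0.004,0,0,0,0,-1],[0,0.004,0,0,0,0,-1]]'; python3 -m handwheel '[[0,0.002,0,0,0,0,-1],[0,0.002,0,0,0,0,-1]]'
python3 -c "
from h import *;go(-10,27,168)"
```

```text
clock: 13.5
position: [557.0, -146.5, 166.1]
ee_rot: [0.741, -0.671, -0.001, 0.001]
contact_force: [4.1, -1.8, -0.2]
gripper_width: 0.2
grasp_force: 1.7
clock: 13.75
position: [555.0, -146.4, 166.1]
ee_rot: [0.741, -0.671, -0.001, 0.001]
contact_force: [3.8, -1.9, -2.3]
gripper_width: 0.3
grasp_force: 1.8
t 13.75 gate xy -9.5 27.2 z 166.1 F ex,ey,z [np.float64(3.6), np.float64(-2.3), np.float64(-2.3)]
d [ 0.0002  0.0005 -0.0019] rot [ 0.003  0.    -0.   ]
```

```bash
python3 -m handwheel '[[0,0.002,0,0,0,0,-1],[0,0.002,0,0,0,0,-1]]'; python3 -m handwheel '[[0,0.0015,0,0,0,0,-1],[0,0.0015,0,0,0,0,-1]]'
```

```text
clock: 14.0
position: [553.2, -146.4, 166.2]
ee_rot: [0.742, -0.671, -0.001, 0.001]
contact_force: [4.8, 0.5, -3.1]
gripper_width: -0.4
grasp_force: 2.1
clock: 14.25
position: [552.4, -146.4, 166.4]
ee_rot: [0.742, -0.671, -0.0, 0.0]
contact_force: [6.6, 0.4, -3.9]
gripper_width: 0.0
grasp_force: 2.8
```

```bash
python3 -m handwheel '[[0,0.0015,0,0,0,0,-1],[0,0.0015,0,0,0,0,-1]]'
```

```text
clock: 14.5
position: [551.6, -146.5, 166.4]
ee_rot: [0.742, -0.671, 0.0, -0.001]
contact_force: [7.3, -1.1, -4.9]
gripper_width: -0.1
grasp_force: 3.5
```

```bash
python3 -m handwheel '[[0,0.002,0,0,0,0,-1],[0,0.002,0,0,0,0,-1]]'; python3 -m handwheel '[[0,-0.012,0,0,0,0,-1],[0,-0.03,0,0,0,0,-1],[0,-0.05,-0.03,0,0,0,-1],[0,-0.05,-0.06,0,0,0,-1],[0.04,0.0,-0.085,0,0,0,-1],[0.04,0.05,-0.085,0,0,0,-1],[0.04,0.09,-0.085,0,0,0,-1],[0.04,0.09,-0.085,0,0,0,-1]]'
python3 -c "
from h import *;go(-10,27,168);wk(183,'pics/w6.png')"
```

```text
clock: 14.75
position: [550.6, -146.6, 166.4]
ee_rot: [0.742, -0.671, 0.001, -0.001]
contact_force: [9.5, -0.3, -7.6]
gripper_width: -0.1
grasp_force: 4.5
clock: 15.75
position: [459.2, -196.1, 252.4]
ee_rot: [0.741, -0.671, -0.002, 0.002]
contact_force: [0.5, 0.2, 0.2]
gripper_width: -0.0
grasp_force: 0.0
t 15.75 gate xy -109.7 -12.7 z 252.4 F ex,ey,z [np.float64(0.5), np.float64(0.2), np.float64(0.2)]
d [-0.0397 -0.1001  0.0839] rot [ 0.005  0.001 -0.002]
blue [207. 240.] 9.5 (np.float64(-46.3), np.float64(24.4))
green [101. 241.] 9.9 (np.float64(46.7), np.float64(24.5))
yellow [ 90. 188.] 10.5 (np.float64(47.2), np.float64(-23.3))
white [ 94. 205.] 98.1 (np.float64(46.9), np.float64(-8.1))
knob [181. 272.] 24.7 (np.float64(-38.7), np.float64(26.6))
```

View pics/w6.png

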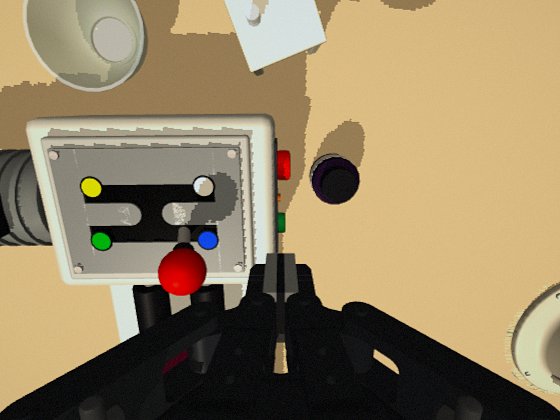

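The knob is at (181,272), beside the blue dot (208,240): (-38.7, 26.6) against (-39, 27) when home. I'll take the hand well clear and cross-check with the top camera.

```bash
python3 -m handwheel '[[0,0.04,-0.02,0,0,0,-1],[-0.04,0.06,-0.03,0,0,0,-1],[-0.09,0.06,-0.03,0,0,0,-1],[-0.14,0.06,-0.03,0,0,0,-1],[-0.19,0.06,-0.03,0,0,0,-1],[-0.24,0.06,-0.03,0,0,0,-1],[-0.29,0.06,-0.03,0,0,0,-1],[-0.34,0.06,-0.03,0,0,0,-1],[-0.39,0.06,-0.03,0,0,0,-1],[-0.39,0.06,-0.03,0,0,0,-1]]'
python3 - <<'E'
from h import *
im=knob();cv2.imwrite("pics/t7.png",im)
o=None
h=cv2.cvtColor(im,cv2.COLOR_BGR2HSV);k=cv2.inRange(h,(0,150,60),(8,255,255));k[:,:325]=0;k[:,400:]=0;k[:165]=0;k[245:]=0
v,u=np.nonzero(k);p=ray("top",(u.mean(),v.mean()),183);G0=np.array([566.5,-174.5,130]);print("vs top-view gate",(p-G0)@ex,(p-G0)@ey,len(u))
E
```

```text
clock: 17.05
position: [364.2, 189.3, 281.6]
ee_rot: [0.743, -0.669, -0.001, 0.002]
contact_force: [1.4, -0.3, -0.4]
gripper_width: 0.1
grasp_force: 0.0
knob top-view (np.float64(-40.7), np.float64(24.4)) r px 9.463007926940918 area 259.0
vs top-view gate -38.75734998182459 26.021981816448974 271
```

View pics/t7.png

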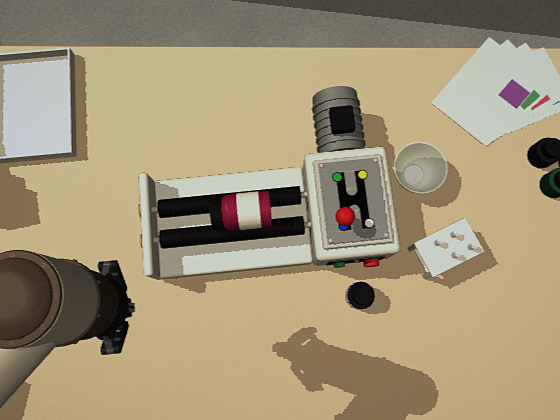

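The top view shows the knob at (345,216) over the blue dot, at (-38.8, 26.0) mm. Jar, bottle, bowl and rack are where they were, and the hand is clear. Handing in.

```bash
python3 -c "
from bench import *;print(job_done())"
```

```text
the job is handed in; nothing more can be done
None
```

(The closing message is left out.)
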